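# Light a sample tube in the tube viewer

## Task

Take the tube with the yellow label and dark blue sample out of the orange rack beside the lamp viewer and stand it in the tilted rest on the front of the viewer, leaning back in both forks with its foot down on the ledge; do not drop it or disturb anything else. Let go of it, then pull the viewer's spring-return shutter out until the white line on its carriage meets the red index clip on the rail. Finish while still holding the shutter there: it snaps shut when it is let go.

Things in the scene. Friction and masses are not known exactly. Their poses are not given: they have to be found in the camera images.
- sample_mid (a point): centre (half-way up) of the sample tube, with a yellow label round the upper barrel and dark blue below: a 50 ml screw-cap centrifuge tube, 114 mm tall, barrel 28.6 mm across, blue cap 34.4 mm across (its top 14 mm), 45 g; z runs up along the tube. It stands upright in one of three places, 72 mm apart in one row, in the orange rack; the other two hold a colourless tube and one with a little red at the bottom. Which place is whose varies
- rack: orange moulded tube rack, 206 mm long (along its y) and 164 mm wide (its x), fixed; its perforated top plate is 60 mm above the bench, so a tube stands 58 mm out of it. Origin under its middle; the three tubes stand in one row along its y, at x = -26 mm and y = -72, 0 and 72 mm; three slim tubes along its opposite edge (x = 57 mm) and one more unlabelled capped tube (x = 13 mm, y = -36 mm) are part of the rack
- tube_red: the tube with a little red at the bottom, same size, origin at its foot; stays in the rack
- tube_clear: the colourless tube, same size, origin at its foot; stays in the rack
- viewer: lamp viewer, fixed: grey base plate 285 x 145 mm, 24 mm high; a white lamp head (112 mm wide, its top 120 mm above the bench) leans back 20 degrees on it, its window, dark while the shutter is shut, facing the viewer's -x; a guide rail runs from the head along +y. x points to its back, y to its left, z up. Origin on the bench, 70 mm to the right of the plate's middle
- tube_rest: dark steel rest on the front of the lamp head: a foot ledge 44 x 44 mm with a 6 mm lip in front, and 24 and 68 mm above it two narrow V forks (6 mm thick, mouth 38 mm wide, open to the front). Origin where the middle of the tube's foot belongs, on the ledge, 42 mm above the bench; z is the line of a seated tube, 20 degrees from vertical, its top leaning to the viewer's back; x points into the head. The front of the head is 23 mm behind this line and reaches 92 mm up it
- rest_seat (a point): where the centre of the seated tube belongs, 57 mm up the rest's line from the ledge; axes as the rest's
- shutter_grip (a point): middle of the height to hold on the shutter's pull: an upright black round post 18 mm in diameter, whose top is 17 mm above this point and whose foot collar is 21 mm below it, on a black carriage (32 x 24 mm) with a white line across its middle, in line with the post; on the rail 130 mm to the left of the tube. Axes as the viewer's: it slides along +y
- shutter (a joint): travel of the shutter in m: 0 shut, grows as it is pulled along the viewer's +y, stop at 0.055. A spring pulls it shut with 2 N at rest and 8 N at the stop
- index_mark (a point): middle of the red index clip (9 mm wide, with a white line) on the front edge of the rail, 21 mm in front of the post's line and level with the rail's top, 52 mm above the bench; axes as the viewer's. Set 22 to 44 mm from the shut position. The shutter is at the mark when post and clip have the same y in the viewer's frame

How it is judged:
On the way:
1. the blue sample tube stands in the rest, let go, while the shutter is still shut (distance between sample_mid and rest_seat below 0.006 m and angle between the z axis of sample_mid and the z axis of rest_seat, either way round below 0.07 rad and contact force between the fingers and sample below 0.05 N and linear speed of sample below 0.02 m/s and value of joint shutter below 0.006 m), for 0.3 s.
At the end, for the whole second after the job is handed in: The fingers still hold the shutter pull (over 1.5 N), at rest, its white line within 4 mm of the middle of the red clip along the rail; the blue sample tube rests untouched in the tilted rest, its centre within 6 mm of the seat and its line within 0.07 rad (y of shutter_grip in the frame of index_mark between -0.004 and 0.004 m and velocity of joint shutter between -0.005 and 0.005 m/s and contact force between the fingers and shutter above 1.5 N and distance between sample_mid and rest_seat below 0.006 m and angle between the z axis of sample_mid and the z axis of rest_seat, either way round below 0.07 rad and contact force between each of the arm, the fingers and sample below 0.05 N); the arm keeps its last pose, push and grip.
It fails at once if the blue sample tube is dropped (moves faster than 0.5 m/s with no finger on it) (contact force between the fingers and sample below 0.02 N and linear speed of sample above 0.5 m/s).
It fails at once if one of the other two tubes is moved more than 30 mm from its place in the rack (distance of any of tube_red, tube_clear from where it was at the start of the episode above 0.03 m).
It fails at once if something else on the bench is pushed more than 30 mm (distance of any of marker_b, jar, cup_a, tester, driver, green_tape from where it was at the start of the episode above 0.03 m).
It also fails if it takes over 54 s, if anything falls off the work surface, if the arm or the gripper's body presses on something with over 40 N, if the wrist force passes 120 N, or if a joint passes its speed limit or range.

## Robot

A 6-joint arm with a two-finger parallel gripper is mounted at the origin on a cart in front of the work surface, level with it; the furniture and walls round the work are solid. World frame = base frame: x ahead of the robot, y to its left, z up, the work surface at z = 0. Lengths are in m, angles in rad, forces in N, time in s.
With the tool pointing down it reaches from about 0.25 to 0.775 m from the base axis. Payload 4 kg.
Tool frame: the origin (TCP) lies between the finger pads; the fingertips stand 8 mm ahead of it and the grasp point (between the pads) lies 11 mm behind it (nose_length is the distance from the TCP to the fingertips, in m); z points along the fingers, y is the line along which they close (so a half turn about z gives the same grasp; the last joint's range is limited). The gripper opens to 85 mm and grips with 20 to 120 N. Pads are 22 mm wide; open, the fingers measure 114 mm over their backs; the gripper's body (76 mm by 85 mm) begins 54 mm behind the grasp point. The pads swing forward as they close: fully open they stand 13 mm farther back than shut.
Start: joints at [1.168, 0.087, 1.371, -0, 1.684, -0.103], TCP at [0.162, 0.525, 0.239] pointing down, gripper open.
Joint ranges: [-3.1, 3.1], [-0.76, 2.03], [0.27, 2.55], [-1.08, 4.22], [0.17, 2.65], [-2.57, 2.57]. Speed limits (rad/s): [2.79, 2.79, 3.14, 3.14, 3.14, 3.14].

## Interface

Orientations are given as a rotation vector (axis times angle).
In Python, from workcell import * gives the robot as it stands.
- The arm moves only by the tool move_arm, never from a script. Its argument "commands" is a list of rows, each a list of 6 numbers: the shift along the tool's x, y, z in m, then the turn, a rotation vector about the tool's x, y, z in degrees. A call has 1 to 8 rows; each row shifts and turns the commanded pose from where the row before left it, along the tool's axes as they then stand; what a row does not reach is not made up. A row lasts 1/10 s, in which the tool goes at most 50 mm and 8.59 degrees, less where a joint would pass 70% of its speed; a pose out of reach is approached as far as the arm can. A call with a gripper value outside its range is refused whole. "grip" is the finger opening in m, from 0 to 0.0854, set as the call begins (left out, the last holds). The fingers move at their own pace and stop on an object; "grip_force" is the grip in N (left out, the last holds). Time passes only in rows, so rows that do not move let the fingers close. It gives the time, the measured TCP pose, the force, the opening and the grip force at its end, in the units of the state.
- state(): the state, without advancing time (a new reading comes with each control period).
- camera(name): name is "scene" or "top" or "wrist"; returns a dict with "image" (384x512x3 uint8, red, green, blue), "camera_matrix" (3x3 intrinsics, pixels), "rvec" (rotation vector, rad) and "tvec" (3), from world to camera coordinates, as OpenCV has them; the wrist camera has in their place "hand_eye" (4x4, takes a point from camera to tool coordinates, whose origin is the TCP and whose axes are the flange's). Camera axes: x right, y down, z forward; pixel columns grow to the right and rows downward; lengths in m; the calibration is good to about 2 mm. A picture is of the moment at which its call begins: read the wrist's pose just before it. There is no depth.
- close_job(): hands the job in; it is judged then, once.
The state is a dict: "time": time; "q": joint angles; "dq": joint speeds; "joint_torque": joint torques, N m; "ee_pos": TCP position; "tcp_rot": TCP orientation; "force": force on the tool from outside, world axes, zero at the start; "ft_torque": the same for the moment, N m; "width": finger opening in m; "grip_force": force on a finger pad.
Only numpy, scipy, OpenCV 4.12 (cv2) and the standard library are available. Lean on these libraries where they do the work, as an engineer would, in place of code of your own. Each camera call takes 0.05 s, during which the arm holds its last target. There are 200 camera calls.

## Working session

There is one attempt and no reset: what is moved stays moved. The work goes in short steps, Python scripts to look and compute and a tool call to move; the robot and the scene stay as the last step left them, time stands still between calls to the robot, and variables do not carry over. Pictures are saved under pics/ and viewed, at most 10 in all, crops included, and the job is handed in when it is done.

Besides the shell and the picture viewer there is one more tool, called after ">>>" as name(argument=value, ...), one argument or row to a line, values as JSON. move_arm: Moves the arm, as the interface text tells. Its arguments: {"type":"object","properties":{"commands":{"type":"array","items":{"type":"array","items":{"type":"number"}}},"grip":{"type":"number"},"grip_force":{"type":"number"}},"required":["commands"]}

```bash
mkdir -p pics; ls; cat > h.py <<'E'
from workcell import *
import numpy as np, cv2
from scipy.spatial.transform import Rotation as R
def ext(c, s=None):
    """world->camera R,t"""
    if 'hand_eye' in c:
        T=np.eye(4); T[:3,:3]=R.from_rotvec(s['tcp_rot']).as_matrix(); T[:3,3]=s['ee_pos']
        M=np.linalg.inv(T@np.array(c['hand_eye'])); return M[:3,:3],M[:3,3]
    return R.from_rotvec(np.ravel(c['rvec'])).as_matrix(), np.ravel(c['tvec'])
def ray(c,uv,s=None):
    A,t=ext(c,s); d=A.T@np.linalg.inv(c['camera_matrix'])@np.array([uv[0],uv[1],1.]); return -A.T@t, d/np.linalg.norm(d)
def onz(c,uv,z,s=None):
    o,d=ray(c,uv,s); return o+d*(z-o[2])/d[2]
def proj(c,p,s=None):
    A,t=ext(c,s); q=np.array(c['camera_matrix'])@(A@np.array(p)+t); return q[:2]/q[2]
def tri(*rays):
    M=np.zeros((3,3));b=np.zeros(3)
    for o,d in rays:
        P=np.eye(3)-np.outer(d,d); M+=P;b+=P@o
    return np.linalg.solve(M,b)
def save(c,n): cv2.imwrite(n,np.ascontiguousarray(c['image'][:,:,::-1]))
E
python3 - <<'E'
from h import *
import pickle
cs={n:camera(n) for n in('scene','top')}
pickle.dump(cs,open('c0.pkl','wb'))
cv2.imwrite('pics/a.png',cv2.resize(cs['top']['image'][:,:,::-1],(800,600),interpolation=cv2.INTER_CUBIC))
cv2.imwrite('pics/b.png',cv2.resize(cs['scene']['image'][:,:,::-1],(800,600),interpolation=cv2.INTER_CUBIC))
for n in cs: print(n,ray(cs[n],(256,192)),cs[n]['camera_matrix'])
print(state())
E
```

```text
pics
scene (array([-0.18595791, -0.49126295,  0.66017523]), array([ 0.69955515,  0.45628593, -0.54993249])) [[442.60276012   0.         254.98727099]
 [  0.         442.60276012 198.04404077]
 [  0.           0.           1.        ]]
top (array([ 0.4473579 , -0.0407926 ,  1.30378498]), array([ 0.05583195,  0.00903595, -0.99839929])) [[461.17088303   0.         253.01710767]
 [  0.         461.17088303 192.08605142]
 [  0.           0.           1.        ]]
{'time': 0.1, 'q': array([ 1.16788252e+00,  8.79276774e-02,  1.37214603e+00, -1.69638996e-05,
        1.68363300e+00, -1.03047868e-01]), 'dq': array([-0.0013121 , -0.00035315, -0.00459389,  0.00125249, -0.00103396,
       -0.00041916]), 'joint_torque': array([ 2.46790732e-03, -3.53016186e+01, -3.14218283e+01, -9.82903384e-05,
        7.92064879e-03, -4.22806477e-05]), 'ee_pos': array([0.1622694 , 0.52504376, 0.23820895]), 'tcp_rot': array([-0.46919162, -3.10583829,  0.00322115]), 'force': array([-0.53684325, -0.07163679, -0.74974624]), 'ft_torque': array([-0.02384835, -0.05146853, -0.00200085]), 'grip_force': 0.0, 'width': 0.08544526232967058}
```

View pics/a.png

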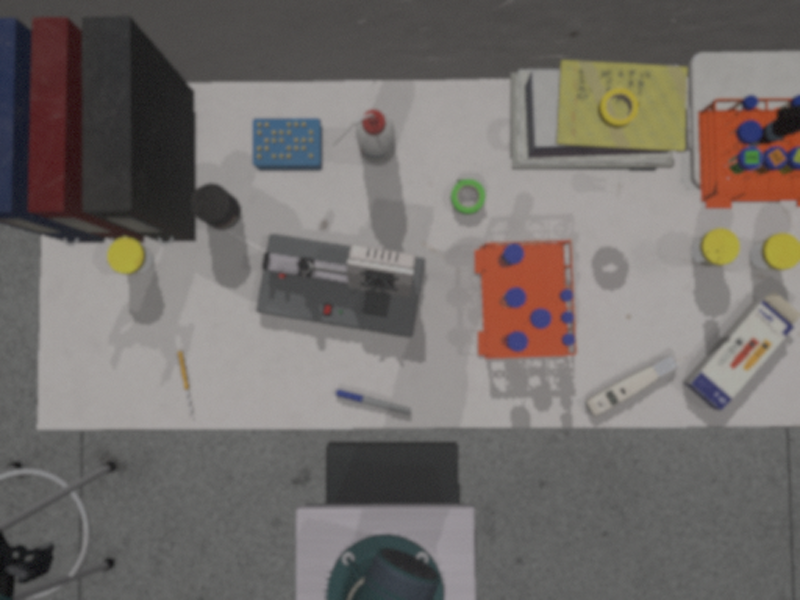

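View pics/b.png

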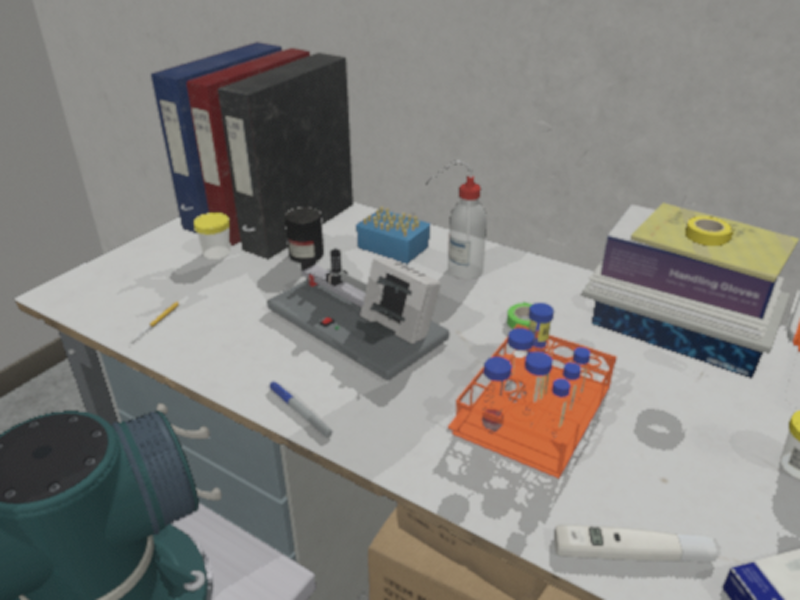

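The sample (yellow label) stands in the rack place farthest from the robot: scene (540,315), top (513,253). The viewer's post is near top (305,266) and the index clip near (280,277). The other red thing, at (328,309), is a button.

```bash
cat > m.py <<'E'
from h import *
import pickle
cs=pickle.load(open('c0.pkl','rb'))
T,S=cs['top'],cs['scene']
def blobs(c,lo,hi,amin=15):
    m=cv2.inRange(cv2.cvtColor(c['image'],cv2.COLOR_RGB2HSV),lo,hi)
    n,l,st,ce=cv2.connectedComponentsWithStats(m); return [(st[i],ce[i]) for i in range(1,n) if st[i][4]>=amin]
print('top caps')
for st,ce in blobs(T,(110,120,60),(130,255,255)):
    if 290<ce[0]<380 and ce[1]>140: print(st,ce.round(1),onz(T,ce,.117).round(4))
print('scene caps')
for st,ce in blobs(S,(108,120,60),(130,255,255)):
    if 290<ce[0]<400: print(st,ce.round(1),onz(S,ce,.111).round(4))
for n,c in cs.items():
    print('red',n)
    for st,ce in blobs(c,(0,130,90),(4,255,255),3)+blobs(c,(174,130,90),(180,255,255),3):
        if ce[0]<300: print(st,ce.round(1),onz(c,ce,.052).round(4))
E
python3 m.py
python3 - <<'E'
from h import *
import pickle
cs=pickle.load(open('c0.pkl','rb'))
a=cs['top']['image'][140:225,155:285]; b=cs['scene']['image'][150:245,160:300]
a=cv2.resize(a[:,:,::-1],(780,510),interpolation=cv2.INTER_CUBIC)
cv2.imwrite('pics/c.png',a)
cv2.imwrite('pics/d.png',cv2.resize(b[:,:,::-1],(784,532),interpolation=cv2.INTER_CUBIC))
E
```

```text
top caps
[324 158   9   9  63] [328.1 162.1] [ 0.5899 -0.2166  0.117 ]
[325 186  10   9  65] [329.5 190. ] [ 0.5177 -0.219   0.117 ]
[342 201   8   7  33] [345.7 204.3] [ 0.4806 -0.2599  0.117 ]
[327 214   8   9  48] [330.3 217.9] [ 0.4461 -0.22    0.117 ]
scene caps
[340 195  13  11 128] [345.9 199.8] [ 0.5936 -0.2185  0.111 ]
[326 211  15  12 157] [333.  216.4] [ 0.5222 -0.2205  0.111 ]
[368 223   9   9  66] [371.8 227. ] [ 0.5317 -0.3014  0.111 ]
[337 226  16  13 167] [344.3 231.9] [ 0.487  -0.2612  0.111 ]
[311 229  15  14 167] [318.  235.3] [ 0.4489 -0.2223  0.111 ]
[362 233   9   9  67] [365.7 236.9] [ 0.4954 -0.3027  0.111 ]
[355 244   9   8  58] [358.5 247.3] [ 0.4583 -0.3028  0.111 ]
red scene
[125  38  44  19 124] [145.2  46.7] [1.3864 1.187  0.052 ]
[170  38   2   2   3] [170.3  38.7] [1.5673 1.1851 0.052 ]
[130  62   4   9  13] [131.5  65.8] [1.1349 1.0211 0.052 ]
[199 177   3   6  10] [199.5 180.1] [0.5551 0.1678 0.052 ]
[207 203   5   4  14] [209.  204.9] [0.4797 0.0774 0.052 ]
[159  40   2   2   3] [159.3  40.3] [1.5121 1.211  0.052 ]
[139  43  12   5  12] [144.5  44.9] [1.4082 1.2137 0.052 ]
[121  43  44  14 101] [139.9  49.8] [1.333  1.1699 0.052 ]
[129  65   3   3   4] [130.2  65.8] [1.133  1.0266 0.052 ]
red top
[240  72   5  10  28] [242.3  76.6] [0.8365 0.0064 0.052 ]
[234  78   6   5  13] [235.8  80.5] [0.8258 0.0243 0.052 ]
[208 196   3   4  11] [209.1 197.6] [0.5028 0.0983 0.052 ]
```

View pics/c.png

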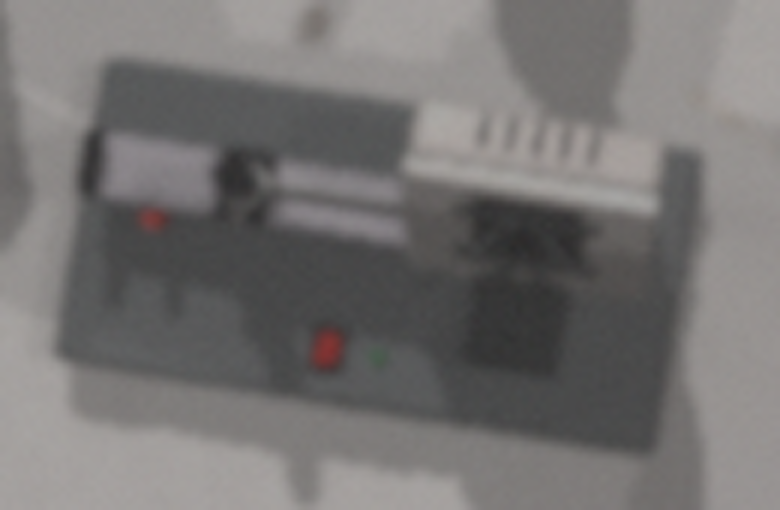

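The top crop shows the plate corners at (107,60), (703,150), (60,352) and (655,455), the clip at (152,220), the post near (240,170) and the ledge near (518,325), in crop pixels.

```bash
cat > v.py <<'E'
from m import *
px=lambda u,v:(155+u/6-.42,140+v/6-.42)
c=[onz(T,px(*p),.024) for p in((107,60),(703,150),(60,352),(655,455))]
print([x.round(4) for x in c],[np.linalg.norm(c[i]-c[j]).round(4) for i,j in((0,1),(2,3),(0,2),(1,3))])
d=(c[0]-c[1]+c[2]-c[3])[:2]; yaw=np.arctan2(-d[0],d[1]); mid=sum(c)/4
ex=np.array([np.cos(yaw),np.sin(yaw),0]); ey=np.array([-ex[1],ex[0],0])
O=mid-.07*ey; O[2]=0
print('yaw',np.degrees(yaw),'O',O)
for n,p,z in(('clip',(152,220),.052),('ledgeTL',(472,278),.042),('ledgeTR',(565,290),.042),('ledgeBL',(465,363),.046),('ledgeBR',(556,377),.046)):
    q=onz(T,px(*p),z)-O; print(n,(q@ex).round(4),(q@ey).round(4), (q+O).round(4))
E
python3 v.py | tail -7
```

```text
[array([0.6395, 0.2043, 0.024 ]), array([ 0.5952, -0.0736,  0.024 ]), array([0.5031, 0.2256, 0.024 ]), array([ 0.4538, -0.0503,  0.024 ])] [np.float64(0.2813), np.float64(0.2803), np.float64(0.138), np.float64(0.1433)]
yaw -9.594438498894839 O [0.53623194 0.00749082 0.        ]
clip -0.0032 0.1725 [0.5618 0.1781 0.052 ]
ledgeTL -0.0054 0.0249 [0.5351 0.033  0.042 ]
ledgeTR -0.004 -0.018 [ 0.5293 -0.0095  0.042 ]
ledgeBL -0.0444 0.0215 [0.496  0.0361 0.046 ]
ledgeBR -0.0441 -0.0205 [ 0.4894 -0.0054  0.046 ]
```

View pics/d.png

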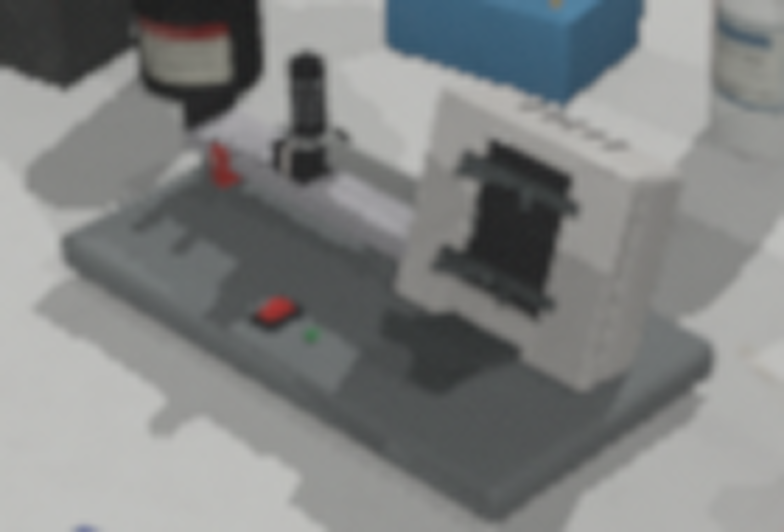

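The scene crop shows the forks on the head at (520,185) and (495,285), the post top at (306,60), the clip at (222,165) and the ledge around (440,350). Next I'll move in for a close look.

```bash
cat > g.py <<'E'
from h import *
YAW=np.radians(-9.6)
def Rt(yaw,tilt=0):
    # tool x = -ex, y = ey, z down; tilt: tool backs lean toward viewer +x by tilt deg
    ex=np.array([np.cos(yaw),np.sin(yaw),0]); ey=np.array([-ex[1],ex[0],0]); a=np.radians(tilt)
    z=-(np.cos(a)*np.array([0,0,1])+np.sin(a)*ex); y=ey; return np.column_stack([np.cross(y,z),y,z])
def plan(p,Rg):
    s=state(); Rc=R.from_rotvec(s['tcp_rot']).as_matrix()
    print('turn',np.degrees(R.from_matrix(Rc.T@Rg).as_rotvec()).round(2),'shift before turn',(Rc.T@(p-s['ee_pos'])).round(4),'after',(Rg.T@(p-s['ee_pos'])).round(4))
    return s
E
python3 - <<'E'
from g import *
s=plan(np.array([.44,.06,.27]),Rt(YAW)); print(R.from_rotvec(s['tcp_rot']).as_matrix().round(2), Rt(YAW).round(2))
c=camera('wrist'); print(np.array(c['hand_eye']).round(3),c['camera_matrix'][0,0])
E
```

```text
turn [-0.12 -0.02 -7.58] shift before turn [-0.4027 -0.3623 -0.0311] after [-0.3514 -0.4122 -0.0318]
[[-0.96  0.3  -0.  ]
 [ 0.3   0.96 -0.  ]
 [ 0.   -0.   -1.  ]] [[-0.99  0.17 -0.  ]
 [ 0.17  0.99 -0.  ]
 [ 0.    0.   -1.  ]]
[[-0.    -0.957 -0.291  0.074]
 [ 1.    -0.001  0.001  0.   ]
 [-0.001 -0.291  0.957 -0.135]
 [ 0.     0.     0.     1.   ]] 303.0185246883557
```

>>> move_arm(
  commands=[
    [0,0,0,0,0,-7.6],
    [-0.022,-0.026,-0.002,0,0,0],
    [-0.022,-0.026,-0.002,0,0,0],
    [-0.022,-0.026,-0.002,0,0,0],
    [-0.022,-0.026,-0.002,0,0,0],
    [-0.022,-0.026,-0.002,0,0,0],
    [-0.022,-0.026,-0.002,0,0,0],
    [-0.022,-0.026,-0.002,0,0,0],
  ],
)

```text
time: 0.95
ee_pos: [0.2843, 0.319, 0.2531]
tcp_rot: [-0.262, -3.131, 0.0]
force: [-0.2, 0.7, 0.3]
width: 0.0853
grip_force: 0.0
```

>>> move_arm(
  commands=[
    [-0.022,-0.026,-0.002,0,0,0],
    [-0.022,-0.026,-0.002,0,0,0],
    [-0.022,-0.026,-0.002,0,0,0],
    [-0.022,-0.026,-0.002,0,0,0],
    [-0.022,-0.026,-0.002,0,0,0],
    [-0.022,-0.026,-0.002,0,0,0],
    [-0.022,-0.026,-0.002,0,0,0],
    [-0.022,-0.026,-0.002,0,0,0],
  ],
)

```text
time: 1.75
ee_pos: [0.4233, 0.0847, 0.2691]
tcp_rot: [-0.263, -3.13, -0.0]
force: [0.1, -0.1, -0.1]
width: 0.0852
grip_force: 0.0
```

```bash
python3 - <<'E'
from h import *
import pickle
s=state(); c=camera('wrist'); pickle.dump((s,c),open('w1.pkl','wb'))
print(s['time'],s['ee_pos'],R.from_rotvec(s['tcp_rot']).as_matrix().round(3))
cv2.imwrite('pics/e.png',cv2.resize(c['image'][:,:,::-1],(800,600),interpolation=cv2.INTER_CUBIC))
E
```

```text
1.75 [0.42328754 0.08466539 0.26912476] [[-0.986  0.167 -0.   ]
 [ 0.167  0.986  0.   ]
 [ 0.     0.    -1.   ]]
```

View pics/e.png

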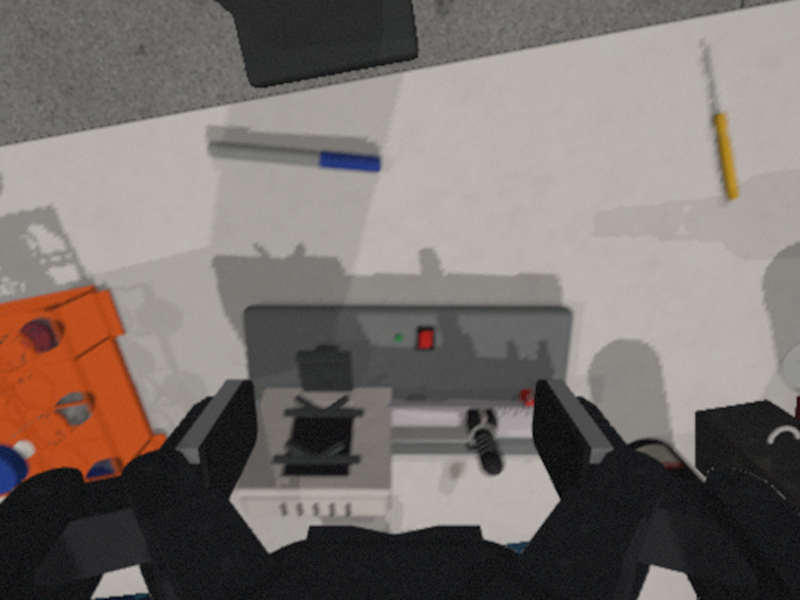

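The wrist view shows the whole viewer: ledge at (327,368), forks at (325,410) and (318,458), post from (481,420) up to its top at (490,465), clip at (527,398). I'll enlarge that part.

```bash
python3 - <<'E'
from h import *
import pickle
s,c=pickle.load(open('w1.pkl','rb'))
a=c['image'][188:338,150:370,::-1]
cv2.imwrite('pics/f.png',cv2.resize(a,(792,540),interpolation=cv2.INTER_CUBIC))
E
```

```text
(no output)
```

View pics/f.png

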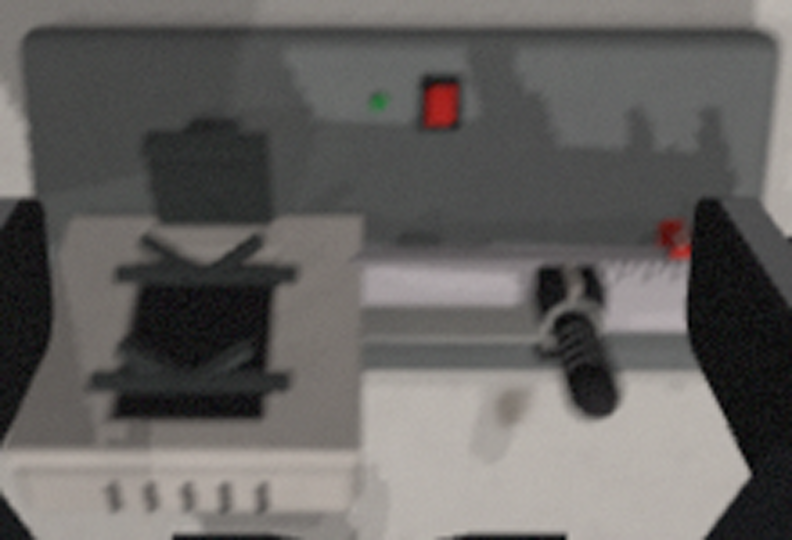

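```bash
cat > r.py <<'E'
from g import *
import pickle
s,c=pickle.load(open('w1.pkl','rb'))
P=lambda u,v:(150+u/3.6-.36,188+v/3.6-.36)
w=lambda u,v,z: onz(c,P(u,v),z,s)
fl,fr=w(24,100,.024),w(774,100,.024); l,r=w(24,100,.024),w(772,100,.024)
tl,tr=w(60,32,.024),w(740,32,.024)
d=tr-tl; yaw=np.arctan2(-d[0],d[1]); ex=np.array([np.cos(yaw),np.sin(yaw),0]); ey=np.array([-ex[1],ex[0],0])
print('yaw',np.degrees(yaw),'plate width',(r-l)@ey)
mid=(l+r)/2; mid=mid+ex*((tl-mid)@ex+.0725); O=mid-.07*ey; O[2]=0; print('O',O)
sn,cn=np.sin(np.radians(20)),np.cos(np.radians(20))
for n,p,h,b in(('lowbarL',(117,272),24,20),('lowbarR',(298,272),24,20),('upbarL',(92,382),68,20),('upbarR',(290,382),68,20),
  ('tipLL',(148,240),24,-8),('tipLR',(258,240),24,-8),
  ('ledgeBL',(155,221),0,22),('ledgeBR',(272,222),0,22),('ledgeFL',(147,133),6,-22),('ledgeFR',(270,133),6,-22)):
    z=.042+(h*cn-b*sn)/1e3; q=w(*p,z)-O; print(n,'y %.4f xo %.4f'%(q@ey,q@ex-(h*sn+b*cn)/1e3))
# post: base on carriage & top ; wrist + scene + top triangulation of post top
cs=pickle.load(open('c0.pkl','rb'))
ra=ray(c,P(597,398),s); rb=ray(cs['scene'],(160+306/5.6-.4,150+62/5.6-.4)); 
print('posttop',tri(ra,rb), [ (k[0]+k[1]*0) .round(2) for k in (ra,rb)])
pt=tri(ra,rb)-O; print('viewer', pt@ex,pt@ey,pt[2])
for n,p,z in(('clip',(674,240),.052),('cliptop',(672,232),.055)):
    q=w(*p,z)-O; print(n,q@ex,q@ey)
E
python3 r.py
```

```text
yaw -9.640997474860361 plate width 0.27948573070804433
O [0.53479307 0.00650071 0.        ]
lowbarL y -0.0312 xo -0.0202
lowbarR y 0.0336 xo -0.0201
upbarL y -0.0313 xo -0.0191
upbarR y 0.0332 xo -0.0191
tipLL y -0.0172 xo -0.0120
tipLR y 0.0207 xo -0.0119
ledgeBL y -0.0214 xo -0.0218
ledgeBR y 0.0226 xo -0.0214
ledgeFL y -0.0178 xo -0.0273
ledgeFR y 0.0247 xo -0.0273
posttop [0.57701322 0.13216529 0.1104107 ] [array([0.35, 0.1 , 0.4 ]), array([-0.19, -0.49,  0.66])]
viewer 0.020578268101673142 0.13096054298382026 0.11041070197943006
clip -0.002740389416019059 0.1690712911854512
cliptop -0.0075891882807161415 0.16715127988772682
```

>>> move_arm(
  commands=[
    [-0.03,-0.036,0,0,0,0],
    [-0.03,-0.036,0.01,0,0,0],
    [-0.03,-0.036,0.01,0,0,0],
    [-0.03,-0.036,0.01,0,0,0],
    [-0.03,-0.036,0.01,0,0,0],
    [-0.03,-0.036,0.01,0,0,0],
    [-0.03,-0.036,0.01,0,0,0],
    [-0.007,-0.018,0.009,0,0,0],
  ],
  grip=0.062,
)

```text
time: 2.6
ee_pos: [0.593, -0.2195, 0.1977]
tcp_rot: [-0.266, -3.128, 0.0]
force: [0.5, 0.3, -0.6]
width: 0.0617
grip_force: 0.0
```

```bash
python3 - <<'E'
from g import *
import pickle
s=state(); c=camera('wrist'); pickle.dump((s,c),open('w2.pkl','wb')); print(s['time'],s['ee_pos'],s['width'])
m=cv2.inRange(cv2.cvtColor(c['image'],cv2.COLOR_RGB2HSV),(108,110,40),(130,255,255))
n,l,st,ce=cv2.connectedComponentsWithStats(m)
for i in range(1,n):
    if st[i][4]>60: print(st[i],ce[i].round(1),onz(c,ce[i],.116,s).round(4))
print(proj(c,(.592,-.2175,.118),s))
cv2.imwrite('pics/g.png',c['image'][:,:,::-1])
E
```

```text
2.6 [ 0.59295048 -0.21949594  0.19773118] 0.061744988497175454
[ 56   0  41  29 921] [77.8 12.1] [ 0.4499 -0.3067  0.116 ]
[187   0  42  15 443] [208.3   5.6] [ 0.4603 -0.2244  0.116 ]
[ 135   28   52   55 2248] [160.2  55.5] [ 0.4833 -0.2617  0.116 ]
[ 78  52  38  34 973] [96.1 68.5] [ 0.4839 -0.3058  0.116 ]
[ 207   74   47   50 1857] [229.9  98.5] [ 0.5176 -0.2217  0.116 ]
[ 97 109  35  30 818] [113.8 123.4] [ 0.5203 -0.3049  0.116 ]
[ 230  165   43   54 1568] [250.7 195. ] [ 0.5884 -0.2195  0.116 ]
[254.1228632  199.89495671]
```

View pics/g.png

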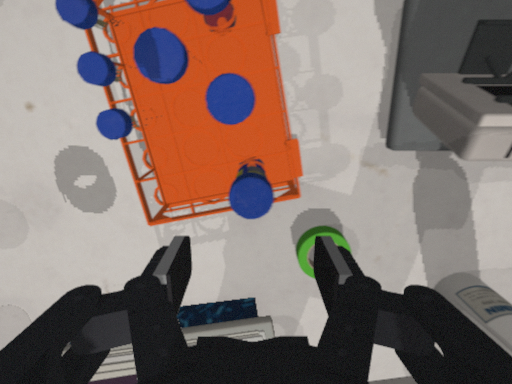

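The sample cap is at (250,197) in the wrist view, centred between the fingers to within about 2 mm. Descending.

>>> move_arm(
  commands=[
    [0.002,0,0.02,0,0,0],
    [0,0,0.025,0,0,0],
    [0,0,0.025,0,0,0],
    [0,0,0.02,0,0,0],
    [0,0,0.015,0,0,0],
    [0,0,0,0,0,0],
  ],
)

```text
time: 3.25
ee_pos: [0.5882, -0.2143, 0.0924]
tcp_rot: [-0.261, -3.125, -0.004]
force: [-0.9, -0.1, -0.8]
width: 0.0618
grip_force: 0.0
```

>>> move_arm(
  commands=[
    [0,0,0,0,0,0],
    [0,0,0,0,0,0],
    [0,0,0,0,0,0],
    [0,0,0,0,0,0],
    [0,0,0,0,0,0],
    [0,0,0,0,0,0],
  ],
  grip=0.02,
  grip_force=40,
)

```text
time: 3.85
ee_pos: [0.591, -0.2165, 0.0972]
tcp_rot: [0.262, 3.127, -0.002]
force: [0.1, -0.2, 5.4]
width: 0.0331
grip_force: 40.0
```

>>> move_arm(
  commands=[
    [0,0,0,0,0,0],
    [0,0,0,0,0,0],
    [0,0,-0.005,0,0,0],
    [0,0,-0.015,0,0,0],
    [0,0,-0.02,0,0,0],
  ],
)

```text
time: 4.35
ee_pos: [0.5892, -0.2155, 0.1344]
tcp_rot: [-0.262, -3.127, -0.003]
force: [1.3, -0.1, -0.6]
width: 0.0334
grip_force: 40.0
```

```bash
cat >> g.py <<'E'
EX=np.array([np.cos(YAW),np.sin(YAW),0]); EY=np.array([-EX[1],EX[0],0])
sn,cn=np.sin(np.radians(20)),np.cos(np.radians(20))
U=sn*EX+cn*np.array([0,0,1]); N=cn*EX-sn*np.array([0,0,1])
O=np.array([.5352,.0068,0]); P0=O-.0205*EX+.001*EY+np.array([0,0,.042])
E
python3 - <<'E'
from g import *
p=P0+.0915*U-.07*N+.012*U; print(P0,p)
plan(p,Rt(YAW,20))
E
```

```text
[0.51515385 0.01120476 0.042     ] [0.48519988 0.01627109 0.1631996 ]
turn [ 0.09 19.8   0.03] shift before turn [ 0.1412  0.2112 -0.028 ] after [0.1425 0.2111 0.0212]
```

>>> move_arm(
  commands=[
    [0,0,-0.03,0,0,0],
    [0,0,-0.035,0,0,0],
    [0,0,-0.035,0,0,0],
    [0,0,-0.02,0,0,0],
    [0,0,0,0,0,0],
    [0,0,0,0,0,0],
  ],
)

```text
time: 4.95
ee_pos: [0.5899, -0.2158, 0.2553]
tcp_rot: [0.262, 3.131, 0.001]
force: [0.3, 0.0, -0.6]
width: 0.0329
grip_force: 40.0
```

```bash
python3 - <<'E'
from g import *
p=P0+.0915*U-.07*N+.012*U
plan(p,Rt(YAW,20)); print(state()['ee_pos'],state()['force'],p)
E
```

```text
turn [1.e-02 2.e+01 3.e-02] shift before turn [0.1418 0.2114 0.0921] after [0.1019 0.2114 0.1351]
[ 0.58992106 -0.21579681  0.25525433] [ 0.25995522  0.00198862 -0.58518338] [0.48519988 0.01627109 0.1631996 ]
```

>>> move_arm(
  commands=[
    [0.012,0.017,0,0,0,0],
    [0.02,0.03,0,0,0,0],
    [0.022,0.033,0,0,0,0],
    [0.022,0.033,0,0,0,0],
    [0.022,0.033,0,0,0,0],
    [0.022,0.033,0,0,0,0],
    [0.014,0.021,0,0,0,0],
    [0.008,0.011,0,0,0,0],
  ],
)

```text
time: 5.75
ee_pos: [0.4832, 0.0176, 0.253]
tcp_rot: [-0.258, -3.126, -0.001]
force: [-0.4, -0.1, -0.1]
width: 0.0331
grip_force: 40.0
```

>>> move_arm(
  commands=[
    [0,0,0,0,4,0],
    [0,0,0,0,4,0],
    [0,0,0,0,4,0],
    [0,0,0,0,4,0],
    [0,0,0,0,4,0],
    [0,0,0,0,0,0],
    [0,0,0,0,0,0],
  ],
)

```text
time: 6.45
ee_pos: [0.4851, 0.0153, 0.2538]
tcp_rot: [-0.234, -2.782, -0.041]
force: [-0.4, -0.6, 0.4]
width: 0.0331
grip_force: 40.0
```

```bash
python3 - <<'E'
from g import *
p=P0+.0915*U-.07*N+.012*U
plan(p,Rt(YAW,20)); print(state()['ee_pos'],state()['force'],p)
E
```

```text
turn [-0.01 -0.11 -0.02] shift before turn [-0.0311  0.001   0.0851] after [-0.0309  0.001   0.0851]
[0.48508239 0.01526686 0.25376314] [-0.43104348 -0.61340232  0.36550007] [0.48519988 0.01627109 0.1631996 ]
```

>>> move_arm(
  commands=[
    [-0.005,0.001,0.013,0,0,0],
    [-0.007,0,0.02,0,0,0],
    [-0.008,0,0.022,0,0,0],
    [-0.007,0,0.02,0,0,0],
    [-0.004,0,0.01,0,0,0],
    [0,0,0,0,0,0],
    [0,0,0,0,0,0],
  ],
)

```text
time: 7.15
ee_pos: [0.4854, 0.0167, 0.1655]
tcp_rot: [-0.233, -2.785, -0.041]
force: [0.1, 0.2, -1.1]
width: 0.0328
grip_force: 40.0
```

```bash
python3 - <<'E'
from g import *
import pickle
s=state(); c=camera('scene'); t=camera('wrist'); pickle.dump((s,c,t),open('w3.pkl','wb')); print(s['ee_pos'],s['force'])
T=s['ee_pos']; RR=R.from_rotvec(s['tcp_rot']).as_matrix(); 
f=T+RR[:,2]*.0915
print('foot pred',f,'rel P0 n,y,u',(f-P0)@N,(f-P0)@EY,(f-P0)@U)
print('proj foot',proj(c,f),'P0',proj(c,P0))
x,y=170,110
a=c['image'][y:y+130,x:x+160,::-1]
b=t['image'][:, :, ::-1][200:384,150:376]
a=cv2.resize(a,(400,325),interpolation=cv2.INTER_CUBIC);b=cv2.resize(b,(399,325),interpolation=cv2.INTER_CUBIC)
cv2.imwrite('pics/h.png',np.hstack([a,b]))
E
```

```text
[0.48538746 0.01669472 0.16545942] [ 0.11444564  0.17918619 -1.14364691]
foot pred [0.45462341 0.02189459 0.07944324] rel P0 n,y,u -0.07056502498929064 0.00044555123247669954 0.014162692041870623
proj foot [220.77258123 207.89769011] P0 [240.24986018 209.74182299]
```

View pics/h.png

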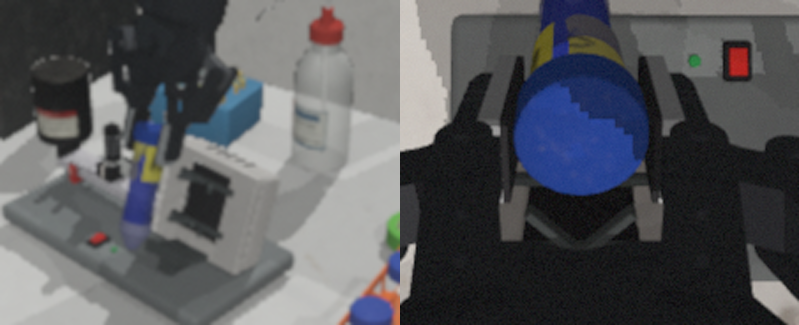

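The tube hangs straight in the grip: its foot is at (133,247) against a predicted (127,245), and the cap is centred over the fork vertex at (580,240). Advancing.

>>> move_arm(
  commands=[
    [-0.01,0,0,0,0,0],
    [-0.014,0,0,0,0,0],
    [-0.014,0,0,0,0,0],
    [-0.012,0,0,0,0,0],
    [-0.008,0,0,0,0,0],
    [-0.004,0,0,0,0,0],
    [0,0,0,0,0,0],
    [0,0,0,0,0,0],
  ],
)

```text
time: 8.05
ee_pos: [0.5427, 0.007, 0.1438]
tcp_rot: [-0.233, -2.784, -0.041]
force: [-0.6, 0.2, 0.1]
width: 0.0327
grip_force: 40.0
```

>>> move_arm(
  commands=[
    [-0.002,0,0,0,0,0],
    [-0.002,0,0,0,0,0],
    [-0.002,0,0,0,0,0],
    [0,0,0,0,0,0],
    [0,0,0,0,0,0],
    [0,0,0,0,0,0],
  ],
)

```text
time: 8.65
ee_pos: [0.5483, 0.0062, 0.1416]
tcp_rot: [-0.233, -2.784, -0.042]
force: [-0.9, -0.2, -0.0]
width: 0.033
grip_force: 40.1
```

```bash
cat > st.py <<'E'
from g import *
s=state(); f=s['ee_pos']+R.from_rotvec(s['tcp_rot']).as_matrix()[:,2]*.0915-P0
F=s['force']; print(s['time'],'foot n,y,u mm',(1e3*np.array([f@N,f@EY,f@U])).round(1),'force n,y,u',np.array([F@N,F@EY,F@U]).round(1))
plan(s['ee_pos'],Rt(YAW,20))
E
python3 st.py
```

```text
8.65 foot n,y,u mm [-2.6  0.6 13.6] force n,y,u [-0.8 -0.4 -0.3]
turn [ 0.01 -0.01  0.03] shift before turn [0. 0. 0.] after [0. 0. 0.]
```

>>> move_arm(
  commands=[
    [-0.002,0,0,0,0,0],
    [0,0,0,0,0,0],
    [-0.001,0,0,0,0,0],
    [0,0,0,0,0,0],
    [0,0,0,0,0,0],
    [0,0,0,0,0,0],
  ],
)

```text
time: 9.25
ee_pos: [0.5509, 0.0058, 0.1407]
tcp_rot: [-0.233, -2.783, -0.042]
force: [-2.4, 2.6, 2.8]
width: 0.0329
grip_force: 40.2
```

```bash
python3 st.py
```

```text
9.25 foot n,y,u mm [ 0.2  0.6 13.7] force n,y,u [-3.5  2.1  1.7]
turn [ 0.01 -0.03  0.04] shift before turn [0. 0. 0.] after [0. 0. 0.]
```

>>> move_arm(
  commands=[
    [0.001,0.001,0.004,0,0,0],
    [0,0,0.004,0,0,0],
    [0,0,0.002,0,0,0],
    [0,0,0,0,0,0],
    [0,0,0,0,0,0],
  ],
)

```text
time: 9.75
ee_pos: [0.5467, 0.0072, 0.1307]
tcp_rot: [-0.233, -2.783, -0.041]
force: [-1.8, 2.5, -0.3]
width: 0.0331
grip_force: 40.0
```

```bash
python3 st.py
```

```text
9.75 foot n,y,u mm [-0.5  1.3  2.7] force n,y,u [-1.9  2.2 -1. ]
turn [-0.01 -0.06  0.02] shift before turn [0. 0. 0.] after [0. 0. 0.]
```

>>> move_arm(
  commands=[
    [0,0.001,0.001,0,0,0],
    [0,0,0.001,0,0,0],
    [0,0,0.001,0,0,0],
    [0,0,0,0,0,0],
    [0,0,0,0,0,0],
    [0,0,0,0,0,0],
  ],
)

```text
time: 10.35
ee_pos: [0.5464, 0.0078, 0.1294]
tcp_rot: [-0.234, -2.785, -0.04]
force: [-1.3, -2.6, 4.8]
width: 0.0329
grip_force: 40.4
```

```bash
python3 st.py
```

```text
10.35 foot n,y,u mm [-0.4  1.8  1.3] force n,y,u [-2.4 -2.7  4.2]
turn [-0.06  0.06 -0.02] shift before turn [0. 0. 0.] after [0. 0. 0.]
```

>>> move_arm(
  commands=[
    [0,-0.0006,0,0,0,0],
    [0,0,0,0,0,0],
  ],
)

```text
time: 10.55
ee_pos: [0.5463, 0.0077, 0.1294]
tcp_rot: [-0.233, -2.785, -0.041]
force: [-0.2, -2.9, 5.2]
width: 0.0332
grip_force: 40.4
```

>>> move_arm(
  commands=[
    [0,0,0,0,0,0],
    [0,0,0,0,0,0],
    [0,0,0,0,0,0],
    [0,0,0,0,0,0],
    [0,0,0,0,0,0],
  ],
  grip=0.062,
)

```text
time: 11.05
ee_pos: [0.546, 0.008, 0.1284]
tcp_rot: [-0.233, -2.784, -0.041]
force: [-0.4, 0.2, 0.9]
width: 0.0621
grip_force: 0.0
```

```bash
python3 st.py;  python3 - <<'E'
from g import *
import pickle
c=camera('scene'); t=camera('wrist'); s=state(); pickle.dump((s,c,t),open('w4.pkl','wb')); print(s['width'])
x,y=170,110
a=c['image'][y:y+130,x:x+160,::-1]
b=t['image'][:, :, ::-1][200:384,150:376]
a=cv2.resize(a,(400,325),interpolation=cv2.INTER_CUBIC);b=cv2.resize(b,(399,325),interpolation=cv2.INTER_CUBIC)
cv2.imwrite('pics/i.png',np.hstack([a,b]))
print('expected cap top px in scene crop',(proj(c,P0+.114*U)-[x,y])*2.5,'mid',(proj(c,P0+.057*U)-[x,y])*2.5,'foot',(proj(c,P0)-[x,y])*2.5)
print('cap top in wrist crop',(proj(t,P0+.114*U,s)-[150,200])*1.766)
E
```

```text
11.05 foot n,y,u mm [-0.4  2.   0.3] force n,y,u [-0.7  0.1  0.7]
turn [ 0.   -0.01  0.03] shift before turn [0. 0. 0.] after [0. 0. 0.]
0.06200485941133784
expected cap top px in scene crop [202.53667968 137.12626204] mid [188.84513163 194.2226291 ] foot [175.62465045 249.35455748]
cap top in wrist crop [171.58074646 141.75344937]
```

View pics/i.png

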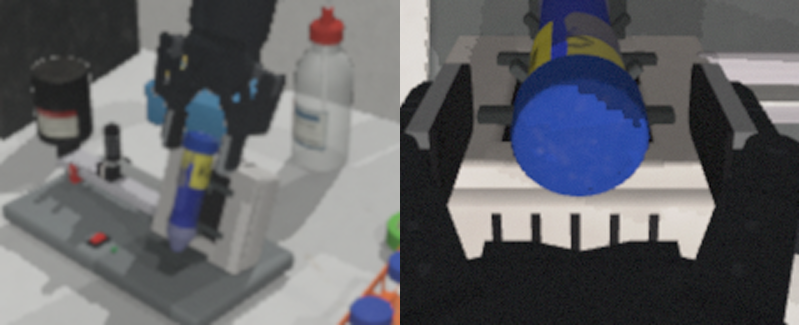

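The tube sits in both forks with its foot on the ledge at about (178,245), matching the projection. Backing off along its line.

>>> move_arm(
  commands=[
    [0,0,-0.008,0,0,0],
    [0,0,-0.015,0,0,0],
    [0,0,-0.02,0,0,0],
    [0,0,-0.02,0,0,0],
    [0,0,-0.02,0,0,0],
    [0,0,-0.02,0,0,0],
    [0,0,-0.01,0,0,0],
    [0,0,0,0,0,0],
  ],
)

```text
time: 11.95
ee_pos: [0.5852, 0.0013, 0.2367]
tcp_rot: [-0.234, -2.788, -0.041]
force: [0.8, 0.3, 0.2]
width: 0.0619
grip_force: 0.0
```

>>> move_arm(
  commands=[
    [0,0,0,0,-4,0],
    [0,0,0,0,-4,0],
    [0,0,0,0,-4,0],
    [0,0,0,0,-4,0],
    [0,0,0,0,-4,0],
    [0.02,0.02,0,0,0,0],
    [0.02,0.03,0,0,0,0],
    [0,0,0,0,0,0],
  ],
)

```text
time: 12.75
ee_pos: [0.5507, 0.0605, 0.2342]
tcp_rot: [-0.256, -3.129, -0.003]
force: [0.4, 0.4, 0.0]
width: 0.062
grip_force: 0.0
```

```bash
python3 - <<'E'
from g import *
import pickle
c=camera('scene'); s=state(); t=camera('wrist'); p=camera('top'); pickle.dump((s,c,t,p),open('w5.pkl','wb')); print(s['time'],s['ee_pos'])
a=t['image'][:,:,::-1]; a=a[100:350,100:430]
cv2.imwrite('pics/j.png',cv2.resize(a,(792,600),interpolation=cv2.INTER_CUBIC))
E
```

```text
12.8 [0.55167464 0.05881611 0.23409937]
```

View pics/j.png

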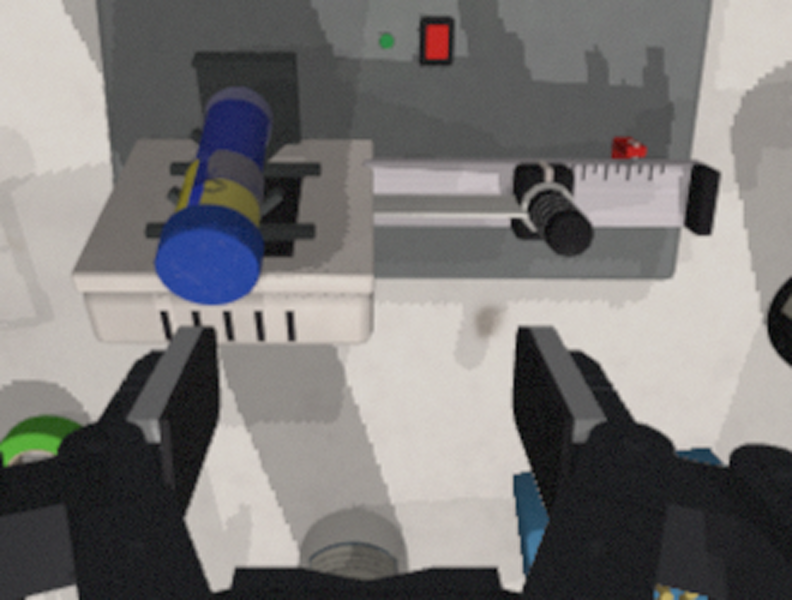

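The tube still leans in both forks. The post top is at (568,232), the white carriage line at (549,172) and the red clip at (628,148) in the crop. I'll locate the clip and post numerically.

```bash
python3 - <<'E'
from g import *
import pickle
s,c,t,p=pickle.load(open('w5.pkl','rb')); 
s0=s
def red(c,x0,y0,x1,y1):
    h=cv2.cvtColor(c['image'],cv2.COLOR_RGB2HSV); m=((h[...,0]<8)|(h[...,0]>172))&(h[...,1]>110)&(h[...,2]>60)
    k=np.zeros_like(m); k[y0:y1,x0:x1]=m[y0:y1,x0:x1]; v,u=np.nonzero(k); return u,v
C=np.array([100,100])
rs=[]
for n,cc,box,st in(('wrist',t,(345,150,380,172),s),('scene',c,(193,172,206,187),None),('top',p,(174,170,190,184),None)):
    u,v=red(cc,*box); ce=np.array([u.mean(),v.mean()]); rs.append(ray(cc,ce,st)); q=onz(cc,ce,.052,st)-O
    print(n,len(u),ce.round(1),u.min(),u.max(),v.min(),v.max(),'viewer x,y at z=.052',(q@EX).round(4),(q@EY).round(4))
    if n=='wrist':
        for row in range(v.min(),v.max()+1):
            uu=u[v==row]; print('  row',row,uu.min(),uu.max(),[round(float((onz(cc,(e,row),.052,st)-O)@EY),4) for e in(uu.min()-.5,uu.max()+.5)],cc['image'][row,uu.min()-1:uu.max()+3].tolist() if row%2==0 else '')
for k in((0,1),(0,2),(0,1,2)):
    q=tri(*[rs[i] for i in k]); print(k,((q-O)@EX).round(4),((q-O)@EY).round(4),q[2].round(4))
# post top
a=ray(t,C+np.array([569,234])/2.4-.3,s); h=tri(a,ray(c,(160+306/5.6-.4,150+62/5.6-.4))); print('post',h,(h-O)@EX,(h-O)@EY)
b=onz(t,C+np.array([549,172])/2.4-.3,.057,s)-O; print('line',b@EX,b@EY)
for z in(.106,.108,.110,.112): q=onz(t,C+np.array([569,234])/2.4-.3,z,s)-O; print(z,q@EX,q@EY)
q=P0+.114*U; print('cap pred px',(proj(t,q,s)-C)*2.4, 'foot',(proj(t,P0,s)-C)*2.4)
E
```

```text
wrist 100 [361.  161.7] 355 369 157 165 viewer x,y at z=.052 -0.0021 0.1702
  row 157 356 362 [0.1639, 0.1713] 
  row 158 356 361 [0.164, 0.1704] [[89, 53, 53], [101, 25, 18], [108, 28, 23], [108, 19, 17], [107, 17, 16], [105, 14, 11], [109, 46, 43], [115, 74, 70], [113, 77, 74]]
  row 159 356 361 [0.1641, 0.1705] 
  row 160 355 367 [0.1632, 0.177] [[79, 71, 71], [81, 38, 40], [81, 29, 25], [72, 14, 11], [76, 19, 11], [85, 22, 23], [91, 17, 16], [102, 24, 21], [108, 33, 28], [114, 62, 61], [141, 107, 102], [163, 123, 118], [137, 83, 78], [107, 50, 47], [98, 63, 63], [89, 77, 77]]
  row 161 355 369 [0.1633, 0.1792] 
  row 162 355 369 [0.1634, 0.1794] [[85, 71, 72], [96, 35, 33], [99, 25, 22], [81, 23, 19], [73, 16, 13], [73, 17, 19], [90, 20, 17], [142, 33, 31], [177, 40, 35], [174, 35, 33], [175, 38, 35], [176, 38, 35], [176, 39, 35], [175, 33, 32], [167, 44, 39], [129, 64, 63], [80, 80, 81], [82, 85, 84]]
  row 163 355 369 [0.1635, 0.1795] 
  row 164 355 368 [0.1636, 0.1785] [[90, 69, 69], [108, 24, 22], [121, 27, 28], [112, 22, 17], [111, 17, 25], [104, 28, 28], [109, 21, 16], [151, 33, 27], [177, 37, 30], [177, 40, 36], [176, 43, 41], [179, 51, 48], [173, 36, 33], [177, 41, 38], [158, 52, 48], [105, 72, 72], [82, 81, 80]]
  row 165 355 368 [0.1637, 0.1787] 
scene 14 [199.3 180.1] 198 201 177 182 viewer x,y at z=.052 -0.0075 0.1625<stdin>:11: RuntimeWarning: Mean of empty slice.
  ret = ret.dtype.type(ret / rcount)
Traceback (most recent call last):
ValueError: zero-size array to reduction operation minimum which has no identity
```

```bash
python3 - <<'E'
from g import *
import pickle
s,c,t,p=pickle.load(open('w5.pkl','rb')); c0=pickle.load(open('c0.pkl','rb'))
C=np.array([100,100]); V=lambda q:np.array([(q-O)@EX,(q-O)@EY,q[2]]).round(4)
tp=c0['top']
S=lambda u,v:ray(c0['scene'],(160+u/5.6-.4,150+v/5.6-.4))
print('clip up',V(tri(ray(t,(365,162),s),S(218,152))),'clip top-view',V(onz(tp,(180,176.4),.052)),V(tri(ray(t,(365,162),s),ray(tp,(180,176.4)))))
print('clip low',V(tri(ray(t,(358.3,160),s),S(229,179))))
print('cam',V(ray(t,(0,0),s)[0]))
for z in(.052,.056,.06,.064): print(z,V(onz(t,(365,162),z,s)),'low',V(onz(t,(358.3,160),z-.02,s)))
im=c0['scene']['image'][172:190,192:208]; print((im[...,0].astype(int)-im[...,1]))
im=tp['image'][170:184,172:190]; print((im[...,0].astype(int)-im[...,1]))
a=ray(t,C+np.array([569,234])/2.4-.3,s); print('post',V(tri(a,S(306,62))))
print('line z.057',V(onz(t,C+np.array([549,172])/2.4-.3,.057,s)))
print('cap pred px',(proj(t,P0+.114*U,s)-C)*2.4, 'foot',(proj(t,P0,s)-C)*2.4)
E
```

```text
clip up [-0.0019  0.1727  0.0555] clip top-view [-0.0027  0.173   0.052 ] [-0.0033  0.1716  0.0595]
clip low [-0.0005  0.1698  0.0411]
cam [-0.0665  0.0538  0.369 ]
0.052 [-0.0018  0.1746  0.052 ] low [0.     0.1744 0.032 ]
0.056 [-0.0026  0.173   0.056 ] low [-0.0008  0.1729  0.036 ]
0.06 [-0.0034  0.1715  0.06  ] low [-0.0015  0.1715  0.04  ]
0.064 [-0.0042  0.17    0.064 ] low [-0.0023  0.1701  0.044 ]
[[-1 -1  0  1  1  0  1  2  2  2  2  1  2  2  2  0]
 [ 0  0  0  1  0  0  0  1  2  1  1  1  1  1  2  1]
 [ 0  0  1  1  1  1  2  2  2  1  1  1  1  2  2  1]
 [ 0  0  1  1  2 11 24 16  7  2  1  1  1  1  2  1]
 [ 0 -1  0  0  3 23 52 48 26  6  1  1  1  1  1  0]
 [ 0  0  0  0  1 25 52 62 43 13  2  2  1  1  1  1]
 [-1  0  0 -1  1 22 43 59 47 15  2  2  1  1  1  0]
 [-1 -1 -1 -2 -1 18 41 61 50 17  3  1  1  2  1  1]
 [-2 -2 -3 -3 -1 19 47 64 59 32 12  4  2  1  1  0]
 [-2 -3 -4 -4 -1 16 46 67 71 60 35 10  1  1  1  1]
 [-4 -4 -4 -3 -2 10 34 58 61 48 28  6 -1  0  0  0]
 [-4 -3 -3 -3 -3  0 10 28 28 11  2 -2 -4 -3 -3 -2]
 [-3 -3 -3 -2 -3 -3 -2  0  0 -2 -2 -4 -4 -4 -4 -3]
 [-3 -2 -2 -3 -3 -3 -3 -3 -3
[... 461 characters left out ...]
 0  1  0  2  4 10 17 16 15 10  5  4  2  3  3  3  3]
 [-1 -1  2  0  2  9 24 38 42 36 21  9  4  2  2  1  3  2]
 [-2  0 -2 -1  2 10 30 50 54 47 29 13  2  0  1  1  2  0]
 [-1  0  0  0  1  7 22 38 43 37 20  8  1  0  0 -1 -2 -1]
 [-1 -1 -2 -1  0  3  7 18 21 18  9  3  2  1  0  0  2  0]
 [ 0  0  0  1  0  0  2  3  4  4  3  1 -1  1 -1  1  0  0]
 [-1 -1 -1  1 -2  0  1  0  0 -1 -1  0  0  1 -1  0  0 -1]
 [-1 -1 -1  0  0  0  0 -1  0  0  1  0 -2 -1 -1  0 -2  2]
 [-1  2 -1  0  0  1 -2  0 -1  0  2 -1 -2  1  0  1 -1 -1]
 [ 0  0  0 -1 -1 -1  0 -1  0  0 -1  0 -2  0 -2 -1 -2 -1]]
post [0.0188 0.1299 0.1111]
line z.057 [0.0074 0.1351 0.057 ]
cap pred px [199.81049358 269.80581376] foot [245.94575612 102.19550534]
```

```bash
python3 - <<'E'
from g import *
import pickle
s,c,t,p=pickle.load(open('w5.pkl','rb'))
th=np.linspace(0,2*np.pi,60)
def box(cam,st,P):
    q=np.array([proj(cam,P+h*U+.0172*(np.cos(a)*N+np.sin(a)*EY),st) for h in(.100,.114) for a in th]); return q.min(0).round(1),q.max(0).round(1)
for n,cam,st,roi in(('wrist',t,s,(150,180,225,240)),('scene',c,None,(225,120,275,190)),('top',p,None,(210,150,260,215))):
    h=cv2.cvtColor(cam['image'],cv2.COLOR_RGB2HSV); x0,y0,x1,y1=roi
    m=cv2.inRange(h[y0:y1,x0:x1],(108,120,70),(130,255,255)); nn,l,stt,ce=cv2.connectedComponentsWithStats(m)
    print(n,'pred',*box(cam,st,P0)); print([ (stt[i][:2]+[x0,y0],stt[i][:2]+stt[i][2:4]+[x0,y0],stt[i][4]) for i in range(1,nn) if stt[i][4]>15])
    for k,d in(('N',N),('Y',EY),('U',U)): print('  +5mm',k,*box(cam,st,P0+.005*d))
E
```

```text
wrist pred [160.7 183.9] [207.6 228.5]
[(array([165, 180]), array([210, 227]), np.int32(1487))]
  +5mm N [161.9 189. ] [208.2 232.9]
  +5mm Y [167.2 183.9] [213.8 228.5]
  +5mm U [159.1 187.7] [206.9 232.9]
scene pred [242.4 162.4] [258.2 173.1]
[(array([244, 162]), array([257, 171]), np.int32(91)), (array([241, 185]), array([251, 190]), np.int32(39))]
  +5mm N [243.8 162.3] [259.6 173. ]
  +5mm Y [240.9 161.6] [256.7 172.4]
  +5mm U [242.9 160.3] [258.7 171.1]
top pred [235.1 169.4] [248.8 184.1]
[(array([242, 175]), array([248, 182]), np.int32(22))]
  +5mm N [235.4 167.6] [249.1 182.3]
  +5mm Y [233.2 169.1] [246.8 183.7]
  +5mm U [235.1 168.5] [248.9 183.2]
```

```bash
python3 - <<'E'
from g import *
p=O+.0195*EX+.131*EY; p[2]=.12
print(p); plan(p,Rt(YAW))
E
```

```text
[0.57627363 0.13271349 0.12      ]
turn [-0.04 -0.06  0.04] shift before turn [-0.0108  0.0785  0.114 ] after [-0.0106  0.0784  0.1141]
```

>>> move_arm(
  commands=[
    [-0.005,0.025,0.005,0,0,0],
    [-0.006,0.033,0.015,0,0,0],
    [0,0.02,0.02,0,0,0],
    [0,0,0.03,0,0,0],
    [0,0,0.025,0,0,0],
    [0,0,0.015,0,0,0],
    [0,0,0,0,0,0],
  ],
)

```text
time: 13.6
ee_pos: [0.5754, 0.1314, 0.1213]
tcp_rot: [-0.264, -3.124, 0.002]
force: [-0.2, 0.7, -0.2]
width: 0.062
grip_force: 0.0
```

```bash
python3 - <<'E'
from g import *
p=O+.0195*EX+.131*EY; p[2]=.0855
s=plan(p,Rt(YAW)); print(s['ee_pos'],s['force'])
E
```

```text
turn [-0.12 -0.36 -0.04] shift before turn [-0.0009  0.0015  0.0358] after [-0.0006  0.0015  0.0358]
[0.57541109 0.13137995 0.12129456] [-0.15970747  0.71110745 -0.1561334 ]
```

>>> move_arm(
  commands=[
    [0,0,0.012,0,0,0],
    [0,0,0.012,0,0,0],
    [0,0,0.011,0,0,0],
    [0,0,0,0,0,0],
    [0,0,0,0,0,0],
  ],
)

```text
time: 14.1
ee_pos: [0.5768, 0.1325, 0.0896]
tcp_rot: [-0.262, -3.13, -0.0]
force: [0.2, 0.7, 0.1]
width: 0.062
grip_force: 0.0
```

>>> move_arm(
  commands=[
    [0,0,0,0,0,0],
    [0,0,0,0,0,0],
    [0,0,0,0,0,0],
    [0,0,0,0,0,0],
    [0,0,0,0,0,0],
    [0,0,0,0,0,0],
    [0,0,0,0,0,0],
    [0,0,0,0,0,0],
  ],
  grip=0.0,
  grip_force=50,
)

```text
time: 14.9
ee_pos: [0.5772, 0.1327, 0.0907]
tcp_rot: [0.262, 3.129, 0.001]
force: [0.1, 1.1, 5.6]
width: 0.0162
grip_force: 49.0
```

```bash
python3 - <<'E'
from g import *
s=state(); q=s['ee_pos']-O; print(q@EX,q@EY,s['ee_pos'],s['force'],s['width'])
E
```

```text
0.020460048227721957 0.13117252357143588 [0.577249   0.13272349 0.09065079] [0.05842899 1.08384796 5.64185839] 0.01617986228024104
```

>>> move_arm(
  commands=[
    [0,0.004,0,0,0,0],
    [0,0.007,0,0,0,0],
    [0,0.008,0,0,0,0],
    [0,0.008,0,0,0,0],
    [0,0.007,0,0,0,0],
    [0,0.004,0,0,0,0],
    [0,0,0,0,0,0],
    [0,0,0,0,0,0],
  ],
)

```text
time: 15.7
ee_pos: [0.5833, 0.1677, 0.0907]
tcp_rot: [0.263, 3.13, -0.007]
force: [-2.8, -4.6, 6.7]
width: 0.0163
grip_force: 49.6
```

```bash
cat > k.py <<'E'
from g import *
import pickle
s=state(); t=camera('wrist'); pickle.dump((s,t),open('w6.pkl','wb'))
q=s['ee_pos']-O; print(s['time'],q@EX,q@EY,s['ee_pos'],s['force'],s['width'],s['grip_force'])
plan(s['ee_pos'],Rt(YAW))
im=t['image'].astype(int); h=cv2.cvtColor(t['image'],cv2.COLOR_RGB2HSV)
m=(((h[...,0]<8)|(h[...,0]>172))&(h[...,1]>110)&(h[...,2]>60)).astype(np.uint8)
n,l,st,ce=cv2.connectedComponentsWithStats(m)
for i in range(1,n):
    if st[i][4]>25: print('red',st[i],ce[i].round(1),((onz(t,ce[i],.054,s)-s['ee_pos'])@EY).round(4))
print('tool y=0 col at clip',proj(t,O+EX*-.002+EY*(q@EY)+[0,0,.054],s), proj(t,O+EX*-.002+EY*.172+[0,0,.054],s))
E
python3 k.py
```

```text
15.7 0.020543918261588467 0.16668617387784673 [0.58325427 0.16772582 0.09065565] [-2.84217193 -4.57446149  6.69812233] 0.01630564733877634 49.55474853515625
turn [-0.25  0.03 -0.02] shift before turn [-0.  0. -0.] after [-0.  0. -0.]
red [116  97  20  25 437] [125.2 108.9] -0.0693
red [254 178  16  17 217] [261.5 186.3] 0.0056
red [405 279  67  31 407] [430.2 291.5] 0.1171
tool y=0 col at clip [251.93876328 189.08180254] [260.93372672 189.08449232]
```

>>> move_arm(
  commands=[
    [0,0.002,0,0,0,0],
    [0,0.002,0,0,0,0],
    [0,0.0018,0,0,0,0],
    [0,0,0,0,0,0],
    [0,0,0,0,0,0],
    [0,0,0,0,0,0],
  ],
)

```text
time: 16.35
ee_pos: [0.5841, 0.173, 0.0906]
tcp_rot: [0.264, 3.13, -0.008]
force: [-2.7, -5.5, 6.7]
width: 0.0164
grip_force: 49.6
```

```bash
python3 k.py; python3 - <<'E'
from g import *
import pickle
s,t=pickle.load(open('w6.pkl','rb')); g=t['image'].astype(int).sum(2)//3
for x in(.004,.007,.01): print(x,proj(t,O+EX*x+EY*.172+[0,0,.06],s))
for r in range(180,226,3): print(r,g[r,236:276].tolist())
E
```

```text
16.35 0.020537450700106465 0.17207727627175204 [0.58414696 0.17304251 0.09064129] [-2.70471484 -5.45429166  6.69598414] 0.016378814155315603 49.585402607917786
turn [-0.28  0.03 -0.04] shift before turn [ 0.  0. -0.] after [ 0.  0. -0.]
red [107  97  20  26 449] [116.8 109.3] -0.074
red [245 178  16  17 218] [252.5 186.2] 0.0003
red [400 279  64  27 363] [424.4 290.1] 0.1131
tool y=0 col at clip [251.94897487 189.10810162] [251.81817251 189.10809717]
0.004 [251.78741826 202.05695727]
0.007 [251.793961   206.93919085]
0.01 [251.8004389  211.77304018]
180 [104, 105, 105, 105, 102, 102, 104, 104, 107, 95, 66, 57, 51, 56, 54, 53, 51, 55, 59, 59, 56, 58, 55, 68, 87, 104, 100, 94, 94, 94, 96, 93, 99, 95, 97, 97, 97, 95, 95, 96]
183 [104, 102, 105, 106, 104, 105, 104, 104, 97, 91, 61, 59, 59, 53, 57, 103, 137, 138, 121, 57, 56, 58, 56, 60, 81, 103, 103, 101, 96, 96, 95, 96, 97, 96, 99, 96, 96, 98, 97, 98]
186 [96, 96, 94, 96, 97, 96, 98, 96, 93, 79, 64, 67, 67, 64, 72, 123, 162, 163, 143, 65, 66, 66, 72, 63, 80, 93, 96, 96, 96, 96, 94, 97, 96, 98, 97, 98, 96, 97, 96, 95]
189 [98, 98, 96, 97
[... 1617 characters left out ...]
36, 34, 35, 33, 35, 43, 98, 142, 145, 140, 141, 141, 114, 47, 38, 23, 31, 30, 30, 29, 25, 35, 31, 34, 32, 25, 26, 28, 30, 29, 79, 160, 212]
219 [35, 28, 30, 31, 52, 91, 117, 130, 131, 136, 142, 146, 147, 149, 150, 146, 147, 145, 147, 148, 146, 141, 141, 140, 135, 127, 118, 92, 59, 32, 34, 32, 34, 38, 39, 36, 37, 96, 177, 213]
222 [35, 63, 104, 124, 135, 142, 141, 142, 139, 139, 133, 112, 109, 103, 89, 58, 57, 58, 86, 100, 102, 111, 131, 141, 140, 141, 139, 141, 138, 124, 94, 58, 35, 34, 37, 36, 38, 107, 184, 210]
225 [140, 153, 151, 142, 141, 133, 100, 52, 24, 25, 23, 27, 26, 28, 21, 29, 24, 24, 20, 24, 17, 23, 23, 22, 26, 42, 85, 125, 139, 141, 139, 139, 129, 109, 75, 32, 37, 109, 184, 211]
```

The clip's white line (column 252.6) and the carriage line (252.3) coincide. Settling briefly, then handing in.

>>> move_arm(
  commands=[
    [0,0,0,0,0,0],
    [0,0,0,0,0,0],
    [0,0,0,0,0,0],
    [0,0,0,0,0,0],
  ],
)

```text
time: 16.8
ee_pos: [0.5842, 0.173, 0.0906]
tcp_rot: [0.264, 3.13, -0.008]
force: [-2.7, -6.0, 7.0]
width: 0.0164
grip_force: 49.6
```

```bash
python3 -c "
from g import *
s=state(); print((s['ee_pos']-O)@EY,s['width'],s['grip_force'],abs(s['dq']).max())
c=camera('scene'); m=cv2.inRange(cv2.cvtColor(c['image'],cv2.COLOR_RGB2HSV)[120:190,225:275],(108,120,70),(130,255,255)); n,l,st,ce=cv2.connectedComponentsWithStats(m); print([(st[i][:4]+[225,120,0,0]) for i in range(1,n) if st[i][4]>15])
print(close_job())"
```

```text
0.17204466802915347 0.016411622684364174 49.584333300590515 0.0020979286110715876
[array([244, 162,  13,   9]), array([241, 185,   9,   5])]
the job is handed in; nothing more can be done
None
```

I handed the job in at about 17 s (limit 54 s): the sample tube stands released in both forks of the tilted rest, and the gripper is still holding the shutter with its white line on the red clip's line, to within about 0.5 mm by the wrist camera; no verdict came back.

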